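# Feel out the heavy side of a film reel and hold it down

### The job

The old film on the bench winder in front of you (not the empty winder at the far left) has set off-centre, so one side of the reel is heavy. Take the crank by its handle and turn it slowly (never more than half a turn a second) until the pull on your hand tells you where the heavy side is, then turn the reel so that its heavy side hangs straight down and finish while still gripping the handle, holding it there, so that I can slacken the brake without the reel swinging round. Touch nothing of the reel itself and leave the loose things on the bench where they are.

Things in the scene. Friction and masses are not known exactly. Their poses are not given: they have to be found in the camera images.
- winder: Film winder, bolted down (all sizes in mm): grey foot 120 x 90 x 12, column 36 thick, bearing housing 44 in diameter and 66 long, brake screw on top. Origin: centre of the foot's underside, on the bench. Its x axis runs parallel to the level spindle, from the crank side (-x, towards the robot) to the reel side (+x); z is up. Nothing else stands on the crank side.
- spindle_axis (a point): Point on the spindle's axis in the middle of the bearing housing, 155 straight above the winder's origin; axes as the winder's. The handle circles this axis at a radius of 70, its centre line 85 to 225 above the bench.
- spindle (a joint): Turn of crank and reel together, rad, no end stops; 0: crank up, growing clockwise as seen looking along the winder's +x. At q the handle's centre line lies 70*(-sin q) along the winder's y and 70*(cos q) above the axis. The drag brake resists evenly with 0.24 N m either way, more than the heavy side can overcome: the reel stays where it is left. Crank and empty reel are balanced.
- handle_mid (a point): Good gripping point on the handle's centre line, 60 from the crank arm and 30 from the free end, 114 to the winder's -x side of spindle_axis. Turns with the crank.
- handle: Black revolving handle of the crank: plain round grip 24 in diameter, 90 long, level, parallel to the spindle, free on its own pin, so one grip with the hand pointing down can carry it round the full circle. Origin: centre of its end at the crank arm; it runs 90 from there along the winder's -x. The arm is 18 wide, 8 thick, with a counterweight on the other side.
- reel_mid (a point): Film reel 235 in diameter, 22 thick, fast on the spindle, its near flange 44 to +x of spindle_axis; looks the same all round. The film in it, about 0.75 kg (-15 to +25 %), lies 22 off-centre to an unseen side, different each time and unrelated to the crank: about 0.16 N m, or 2.3 N at the handle, helping as that side sinks, hindering as it rises. This point: its middle on the axis, 55 to +x of spindle_axis.
- splicer: Loose tape splicer, 75 x 150 x 60, on the bench to the right; origin at the centre of its underside. Leave alone.
- core: Loose white plastic film core, a ring 75 in diameter and 16 high, lying flat on the bench; origin at the centre of its underside. Leave alone.
- loupe: Loose black loupe, 42 in diameter and 42 high, standing on the 16 high light box (300 x 210) to the left; origin at the centre of its underside. Leave alone.

How it is judged (in metres and radians):
On the way:
1. the crank is turned with its handle in the gripper (the handle is over 30 mm from where it started) (contact force between the fingers and handle above 3 N and distance of handle_mid from where it was at the start of the episode above 0.03 m), for 0.1 s.
At the end, for the whole second after the job is handed in: The fingers grip the crank's handle (more than 3 N), the reel is still (under 0.05 rad/s), and the heavy side of the reel points straight down within 0.30 rad (17 degrees) (angle between pack_c0's own z axis and vertical above 2.84 rad and contact force between the fingers and handle above 3 N and velocity of joint spindle between -0.05 and 0.05 rad/s); the arm keeps its last pose, push and grip.
It fails at once if the crank is whirled faster than half a turn a second (4 rad/s is the limit) (velocity of joint spindle above 4 rad/s or velocity of joint spindle below -4 rad/s).
It fails at once if the reel itself is touched (contact force between any of the fingers, the arm and spindle_c7 above 0.5 N or contact force between any of the fingers, the arm and spindle_c8 above 0.5 N or contact force between any of the fingers, the arm and spindle_c9 above 0.5 N).
It fails at once if the splicer, core or loupe is moved by more than 20 mm (distance of any of splicer, core, loupe from where it was at the start of the episode above 0.02 m).
It also fails if it takes over 69 s, if anything falls off the work surface, if the arm or the gripper's body presses on something with over 40 N, if the wrist force passes 120 N, or if a joint passes its speed limit or range.

### The arm

A 6-joint arm with a two-finger parallel gripper is mounted at the origin on the work surface. World frame = base frame: x ahead of the robot, y to its left, z up, the work surface at z = 0. Lengths are in mm, angles in rad, forces in N, time in s.
With the tool pointing down it reaches from about 350 to 775 mm from the base axis. Payload 7.3 kg.
Tool frame: the origin (TCP) lies at the centre of the arm's flange, where the gripper is bolted on; the fingertips stand 178 mm ahead of it and the grasp point (between the pads) lies 159 mm ahead of it; z points along the fingers, y is the direction in which the jaws open and shut (so a half turn about z gives the same grasp; the last joint's range is limited). The gripper opens to 92 mm and grips with 3 to 60 N. Pads are 19 mm wide; open, the fingers measure 130 mm over their backs; the gripper's body (75 mm by 190 mm) begins 47 mm behind the grasp point.
Start: joints at [1.154, 0.342, 1.524, -0, 1.275, -0.146], TCP at [140.417, 505.876, 404.741] pointing down, gripper open.
Joint ranges: [-2.53, 2.53], [-0.77, 2.02], [0.04, 2.7], [-1, 4.14], [0.28, 2.66], [-3.11, 3.11]. Speed limits (rad/s): [2.57, 2.57, 3.14, 3.14, 3.14, 3.14].

### API

Orientations are given as [roll, pitch, yaw] about the fixed x, y, z axes, in that order (R = Rz(yaw) Ry(pitch) Rx(roll)).
In Python, from plant import get_obs, capture, close_job gives the robot as it stands. The module is installed in compiled form; this text tells all that it offers.
- The arm moves only by the shell command python3 -m pendant 'ROWS'. ROWS is JSON, a list of rows, each a list of 3 entries, a list of its own where there are three numbers: the shift along the tool's x, y, z in m, then the turn, a rotation vector about the tool's x, y, z in rad, then the finger opening in m, from 0 to 0.0918. In form: [[[tx, ty, tz], [wx, wy, wz], fingers], ...]. A call has 1 to 10 rows; each row is the pose to reach, as a shift and turn from the pose commanded when the call began, along the tool's axes at that moment; what a row does not reach only later rows make up. A row lasts 1/12 s, in which the tool goes at most 41.7 mm and 7.16 degrees, less where a joint would pass 70% of its speed; a pose out of reach is approached as far as the arm can. A call with a gripper value outside its range is refused whole. The fingers move at their own pace and stop on an object; the grip force is fixed at half the most. Time passes only in rows, so rows that repeat a pose let the fingers close. It gives the time, the measured TCP pose, the force and the opening at its end, in the units of the state.
- get_obs(): the state, without advancing time (a new reading comes with each control period).
- capture(name): name is "side" or "top" or "wrist"; returns a dict with "color" (480x640x3 uint8, red, green, blue), "mtx" (3x3 intrinsics, pixels), "rvec" (rotation vector, rad) and "tvec" (3), from world to camera coordinates, as OpenCV has them. Camera axes: x right, y down, z forward; pixel columns grow to the right and rows downward; lengths in mm; the calibration is good to about 2 mm. A picture is of the moment at which its call begins. There is no depth.
- close_job(): hands the job in, once; it reports no verdict.
The state is a dict: "time": time; "joint_positions": joint angles; "dq": joint speeds; "tau": joint torques, N m; "tool_pos": TCP position; "tcp_rot": TCP orientation; "contact_force": force on the tool from outside, world axes, zero at the start; "moment": the same for the moment, N m; "grip_width": finger opening in mm.
Only numpy, scipy, OpenCV 4.12 (cv2) and the standard library are available. Lean on these libraries where they do the work, as an engineer would, in place of code of your own. Each camera call takes 0.05 s, during which the arm holds its last target. There are 200 camera calls.

## Working session

There is one attempt and no reset: what is moved stays moved. The work goes in short steps, Python scripts to look and compute and a shell command to move; the robot and the scene stay as the last step left them, time stands still between calls to the robot, and variables do not carry over. Pictures are saved under pics/ and viewed, about 8 in all and at most 12, crops included, and the job is handed in when it is done.

```bash
mkdir -p pics
python3 - <<'E'
from plant import get_obs,capture
import cv2,numpy as np
o=get_obs();print(o)
for n in("side","top"):
    c=capture(n);cv2.imwrite(f"pics/{n}1.png",c["color"][:,:,::-1]);R=cv2.Rodrigues(c["rvec"])[0];print(n,c["mtx"].tolist(),(-R.T@np.ravel(c["tvec"])).round(),R.round(3).tolist())
E
```

```text
{'time': 0.0, 'joint_positions': array([ 1.15399233e+00,  3.42760341e-01,  1.52505167e+00, -6.80905620e-06,
        1.27540457e+00, -1.46033157e-01]), 'dq': array([-6.06508852e-04, -1.07847546e-03, -1.54847902e-03,  9.69059835e-04,
        7.64246865e-04,  8.98225903e-05]), 'tau': array([-1.22780824e-03, -4.31250894e+01, -2.44218117e+01,  7.16584269e-02,
        5.59301418e-02, -7.92515084e-05]), 'tool_pos': array([140.36304022, 505.74356496, 404.01312244]), 'tcp_rot': array([-3.13998506e+00, -2.29863590e-04,  2.87082362e+00]), 'contact_force': array([ 0.78415293, -0.5486063 , -0.40347315]), 'moment': array([ 0.02139748, -0.02066447,  0.03072576]), 'grip_width': 91.7570277411525}
side [[543.139736123465, 0.0, 320.7538389496917], [0.0, 543.139736123465, 238.91010573271242], [0.0, 0.0, 1.0]] [ -67. -638.  999.] [[0.737, -0.675, 0.017], [-0.462, -0.523, -0.717], [0.493, 0.52, -0.697]]
top [[519.9144871541963, 0.0, 324.9410363968171], [0.0, 519.9144871541963, 235.78451696403437], [0.0, 0.0, 1.0]] [ 335.   28. 1188.] [[0.019, -0.999, 0.036], [-0.984, -0.026, -0.178], [0.178, -0.032, -0.983]]
```

View pics/side1.png

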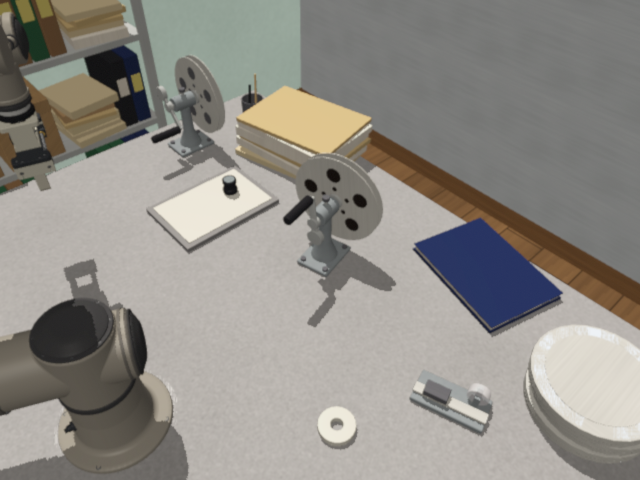

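View pics/top1.png

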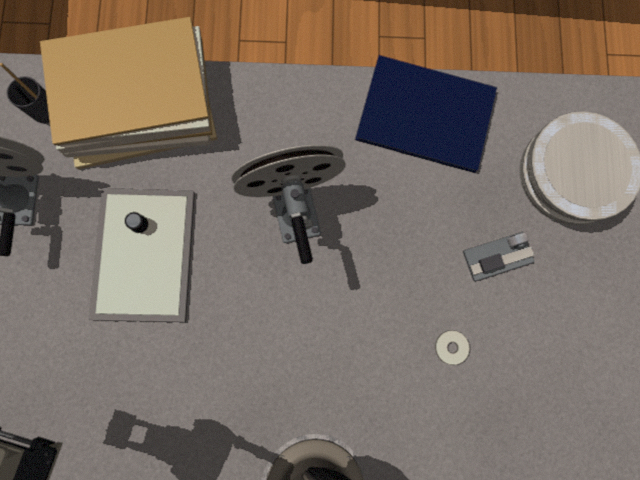

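The side view shows the black handle at about (299,210) and the winder foot at (324,255). In the top view the handle runs from (296,217) to (307,262), with the foot around (298,218). Next I triangulate the handle and the foot.

```bash
cat > h.py <<'E'
import cv2,numpy as np
from plant import get_obs,capture
def P(c): return np.hstack([cv2.Rodrigues(c["rvec"])[0],np.reshape(c["tvec"],(3,1))])
def und(c,p): return (np.linalg.inv(c["mtx"])@[p[0],p[1],1])[:2]
def tri(c1,p1,c2,p2):
    X=cv2.triangulatePoints(P(c1),P(c2),und(c1,p1).reshape(2,1),und(c2,p2).reshape(2,1));return (X[:3]/X[3]).ravel()
def plane(c,p,z):
    R=cv2.Rodrigues(c["rvec"])[0];o=-R.T@np.ravel(c["tvec"]);d=R.T@np.append(und(c,p),1);return o+d*(z-o[2])/d[2]
def proj(c,X): return cv2.projectPoints(np.float64(X).reshape(-1,1,3),c["rvec"],c["tvec"],c["mtx"],None)[0].reshape(-1,2)
def black(c,x0,y0,x1,y1,t=45):
    m=np.zeros((480,640),np.uint8);m[y0:y1,x0:x1]=(c["color"][y0:y1,x0:x1].max(2)<t)*255
    n,l,s,_=cv2.connectedComponentsWithStats(m);k=1+s[1:,4].argmax();pts=np.argwhere(l==k)[:,::-1].astype(np.float32)
    r=cv2.minAreaRect(pts);b=cv2.boxPoints(r)
    e=sorted([(b[i]+b[(i+1)%4])/2 for i in range(4)],key=lambda q:-np.linalg.norm(q-r[0]))[:2]
    return r,sorted(e,key=lambda q:q[1])
E
python3 - <<'E'
from h import *
s,t=capture("side"),capture("top")
rs,es=black(s,275,185,322,230);rt,et=black(t,285,205,325,270)
print(rs,es,rt,et)
A=tri(s,es[0],t,et[0]);B=tri(s,es[1],t,et[1]);print(A,B,np.linalg.norm(A-B),np.degrees(np.arctan2(*(A-B)[1::-1])))
for a,b in((0,0),(1,1)):print(proj(s,[A,B][a]),proj(t,[A,B][a]))
for n,c,(x0,y0,x1,y1) in(("s",s,(250,140,400,290)),("t",t,(220,140,370,290))):
    globals()[n+"i"]=cv2.resize(c["color"][y0:y1,x0:x1,::-1],(400,400),interpolation=cv2.INTER_CUBIC)
cv2.imwrite("pics/crop1.png",np.hstack([si,ti]))
E
```

```text
((298.0838317871094, 210.06301879882812), (8.0, 34.034481048583984), 46.397178649902344) [array([310.40665, 198.327  ], dtype=float32), array([285.76102, 221.79904], dtype=float32)] ((301.76470947265625, 239.55886840820312), (47.051910400390625, 12.369316101074219), 75.96376037597656) [array([296.05884, 216.73534], dtype=float32), array([307.47058, 262.3824 ], dtype=float32)]
[547.42726896  50.80464195 224.45671584] [459.65002249  27.96597553 223.35411151] 90.70647946417166 14.584354324861001
[[309.28740981 198.56386177]] [[296.82267042 215.62769845]]
[[285.38253054 221.86845937]] [[307.71406622 262.02031393]]
```

View pics/crop1.png

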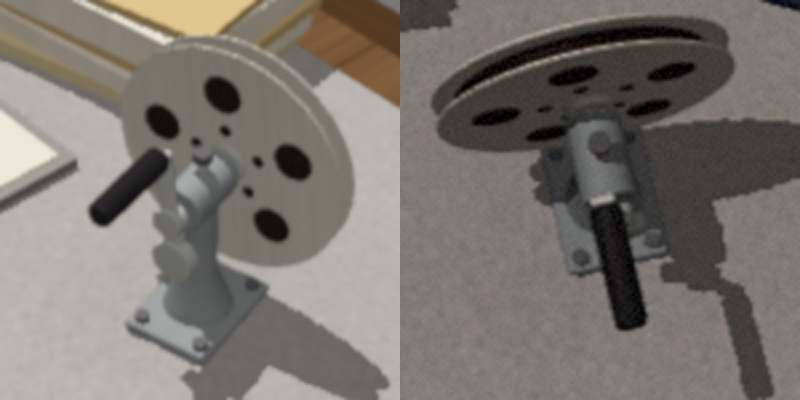

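The crop shows the crank nearly straight up: the handle is at z≈224, above the housing. Foot corners are in the side crop at (128,325), (205,360) and (268,288), and in the top crop at (572,272), (665,252) and (637,125).

```bash
python3 - <<'E'
from h import *
s,t=capture("side"),capture("top")
f=150/400
for c,n,L in((s,"s",[(128+0,325),(205,358),(268,288)]),(t,"t",[(572-400,272),(665-400,252),(637-400,125)])):
    ox,oy=(250,140) if n=="s" else (220,140)
    Q=[plane(c,(ox+f*u,oy+f*v),11)[:2] for u,v in L]
    print(n,np.round(Q,1),[(np.linalg.norm(Q[i+1]-Q[i]).round(1),np.degrees(np.arctan2(*(Q[i+1]-Q[i])[::-1])).round(1)) for i in(0,1)],"centre",(Q[0]+Q[2])/2)
A=np.array([547.4,50.8]);B=np.array([459.65,28]);d=(A-B)/np.linalg.norm(A-B);hm=B+30*d;print("hm",hm,"axis pt under crank-up",hm+114*d, np.arctan2(d[1],d[0]))
E
ls .
```

```text
s [[532.8  75.9]
 [558.5  -2.4]
 [665.6  23.7]] [(np.float64(82.4), np.float64(-71.8)), (np.float64(110.2), np.float64(13.7))] centre [599.22149998  49.80770222]
t [[531.9  82.2]
 [551.4   2.7]
 [664.   29.7]] [(np.float64(81.8), np.float64(-76.2)), (np.float64(115.7), np.float64(13.5))] centre [597.9548785   55.94148868]
hm [488.6858836   35.54436634] axis pt under crank-up [599.02224129  64.21295842] 0.25420793558019
h.py
pics
```

The winder yaw is about 0.245 rad, with the axis near (598,55). The handle's gripping point is at (489,36,224). I go above it, about 60 mm high.

```bash
python3 -m pendant '[[[-0.23,-0.18,-0.07],[0,0,-0.258],0.0918],[[-0.23,-0.18,-0.07],[0,0,-0.258],0.0918],[[-0.23,-0.18,-0.07],[0,0,-0.258],0.0918],[[-0.23,-0.18,-0.07],[0,0,-0.258],0.0918],[[-0.4615,-0.36,-0.07],[0,0,-0.516],0.0918],[[-0.4615,-0.36,-0.07],[0,0,-0.516],0.0918],[[-0.4615,-0.36,-0.07],[0,0,-0.516],0.0918],[[-0.4615,-0.36,-0.07],[0,0,-0.516],0.0918],[[-0.4615,-0.36,-0.07],[0,0,-0.516],0.0918],[[-0.4615,-0.36,-0.07],[0,0,-0.516],0.0918]]'
python3 - <<'E'
from plant import get_obs
o=get_obs();print(o)
E
```

```text
time: 1.13
tool_pos: [374.0, 189.9, 460.4]
tcp_rot: [3.141, 0.001, -2.896]
contact_force: [0.5, 0.1, 1.0]
grip_width: 91.9
{'time': 1.1333, 'joint_positions': array([ 2.86625295e-01,  1.01434052e-01,  1.68331961e+00,  1.40122693e-04,
        1.35613797e+00, -1.52961347e+00]), 'dq': array([-1.16202900e+00,  1.00034882e-01, -2.18139544e-01, -1.55889692e-04,
        1.10359868e-01, -1.14586400e+00]), 'tau': array([  5.49405769, -33.23752642, -23.65384877,  -0.17869969,
         0.22802037,   1.4903719 ]), 'tool_pos': array([373.99670187, 189.90167175, 460.37747839]), 'tcp_rot': array([ 3.14142698e+00,  6.94787647e-04, -2.89618008e+00]), 'contact_force': array([0.49148049, 0.11718371, 0.9655614 ]), 'moment': array([ 0.03137822, -0.04431437, -0.04878833]), 'grip_width': 91.88588753192987}
```

```bash
python3 -m pendant '[[[-0.074,-0.177,0],[0,0,0],0.0918],[[-0.074,-0.177,0],[0,0,0],0.0918],[[-0.074,-0.177,0],[0,0,0],0.0918],[[-0.074,-0.177,0],[0,0,0],0.0918],[[-0.074,-0.177,0],[0,0,0],0.0918],[[-0.074,-0.177,0],[0,0,0],0.0918],[[-0.074,-0.177,0],[0,0,0],0.0918],[[-0.074,-0.177,0],[0,0,0],0.0918]]'
python3 - <<'E'
from h import *
o=get_obs();print(o["tool_pos"],o["tcp_rot"],o["contact_force"])
c=capture("wrist");im=c["color"][:,:,::-1].copy()
print(proj(c,[[459.65,28,223.8],[547.4,50.8,223.8]]))
cv2.imwrite("pics/w1.png",im)
E
```

```text
time: 1.8
tool_pos: [487.8, 38.4, 459.8]
tcp_rot: [3.141, -0.001, -2.896]
contact_force: [-0.1, -0.2, 0.5]
grip_width: 91.9
[487.75789085  38.43696212 459.77050635] [ 3.14082517e+00 -7.80781784e-04 -2.89645823e+00] [-0.13500896 -0.17819462  0.50600305]
[[312.09186354 217.80517393]
 [314.05292902 344.60877734]]
```

View pics/w1.png

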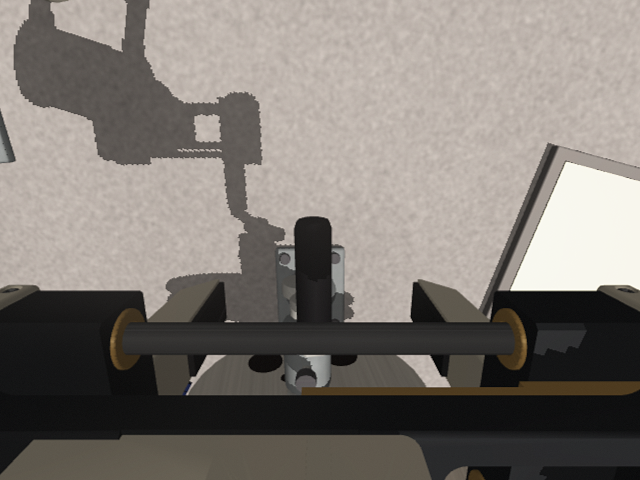

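The predicted handle tip (312,218) matches the image (313,218), and the handle is upright between the fingers at x 218–415. I descend with a -3 mm lateral correction and compute the lateral offsets from this view.

```bash
python3 -m pendant '[[[0,-0.003,0.03],[0,0,0],0.0918],[[0,-0.003,0.06],[0,0,0],0.0918],[[0,-0.003,0.077],[0,0,0],0.0918],[[0,-0.003,0.077],[0,0,0],0.0918],[[0,-0.003,0.077],[0,0,0],0.0918]]'; python3 -m pendant '[[[0,0,0],[0,0,0],0.01],[[0,0,0],[0,0,0],0.01],[[0,0,0],[0,0,0],0.01],[[0,0,0],[0,0,0],0.01],[[0,0,0],[0,0,0],0.01],[[0,0,0],[0,0,0],0.01],[[0,0,0],[0,0,0],0.01],[[0,0,0],[0,0,0],0.01]]'
python3 - <<'E'
from h import *
c=capture("wrist");o=get_obs();print(o)
cv2.imwrite("pics/w2.png",c["color"][:,:,::-1])
E
```

```text
time: 2.27
tool_pos: [488.4, 36.2, 383.2]
tcp_rot: [3.141, -0.001, -2.895]
contact_force: [0.6, -0.4, -0.3]
grip_width: 91.8
time: 2.93
tool_pos: [488.9, 35.1, 383.0]
tcp_rot: [3.142, 0.0, -2.897]
contact_force: [-0.4, 0.5, -0.1]
grip_width: 43.0
{'time': 2.9833, 'joint_positions': array([-8.48901467e-02,  2.98259287e-01,  1.65168235e+00,  8.07302845e-05,
        1.19167599e+00, -1.90087243e+00]), 'dq': array([ 0.00040878,  0.00137771, -0.00157403, -0.00086756, -0.0003918 ,
        0.00067869]), 'tau': array([ 5.91744421e-03, -3.98402774e+01, -2.34532446e+01, -5.61600085e-02,
        6.68053888e-02,  2.02604297e-04]), 'tool_pos': array([488.91241592,  35.08282294, 382.97230062]), 'tcp_rot': array([ 3.14151361e+00,  6.73389148e-07, -2.89643658e+00]), 'contact_force': array([-0.47653845, -0.82698902,  0.92557311]), 'moment': array([ 0.07233097,  0.03444164, -0.02291281]), 'grip_width': 39.31759223996944}
```

View pics/w2.png

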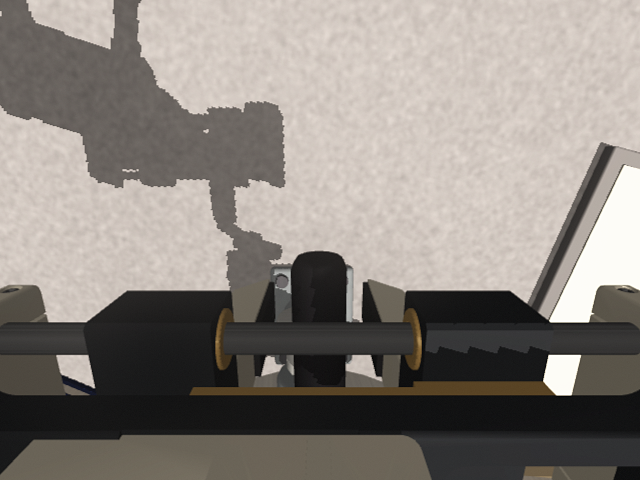

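The handle is centred between the closing fingers (handle x≈319), with foot front corners at (272,268) and (354,268). I finish closing and estimate the starting crank angle.

```bash
python3 -m pendant '[[[0,0,0],[0,0,0],0.01],[[0,0,0],[0,0,0],0.01],[[0,0,0],[0,0,0],0.01],[[0,0,0],[0,0,0],0.01],[[0,0,0],[0,0,0],0.01]]'
python3 - <<'E'
from h import *
c=capture("wrist");o=get_obs();print(o["tool_pos"],o["contact_force"])
y=o["tcp_rot"][2];w=np.array([np.sin(y),-np.cos(y)])
for p in((272,268),(354,268)):
    X=plane(c,p,12);print(X,(X[:2]-o["tool_pos"][:2])@w)
r0=-0.13
for q in range(0,4):
  pass
E
```

```text
time: 3.4
tool_pos: [488.9, 35.1, 383.0]
tcp_rot: [3.142, 0.0, -2.896]
contact_force: [0.0, -0.3, 0.1]
grip_width: 23.1
[488.90444155  35.09393949 382.97716947] [ 0.39580853 -0.29970749  0.05472399]
[552.69314611   0.71976692  12.        ] -48.830239251693655
[531.60446642  85.57631343  12.        ] 38.6074312432371
```

Run:
```python
import numpy as np
f=lambda d:70*np.array([-np.sin(np.radians(d)),-np.cos(np.radians(d))])
for a in range(-5,360,15): print(a,[list(((f(a+k)-f(a))/1000).round(4)) for k in(5,10,15)])
```

```text
-5 [[np.float64(-0.0061), np.float64(-0.0003)], [np.float64(-0.0122), np.float64(0.0)], [np.float64(-0.0183), np.float64(0.0008)]]
10 [[np.float64(-0.006), np.float64(0.0013)], [np.float64(-0.0118), np.float64(0.0032)], [np.float64(-0.0174), np.float64(0.0055)]]
25 [[np.float64(-0.0054), np.float64(0.0028)], [np.float64(-0.0106), np.float64(0.0061)], [np.float64(-0.0154), np.float64(0.0098)]]
40 [[np.float64(-0.0045), np.float64(0.0041)], [np.float64(-0.0086), np.float64(0.0086)], [np.float64(-0.0123), np.float64(0.0135)]]
55 [[np.float64(-0.0033), np.float64(0.0052)], [np.float64(-0.0061), np.float64(0.0106)], [np.float64(-0.0084), np.float64(0.0162)]]
70 [[np.float64(-0.0018), np.float64(0.0058)], [np.float64(-0.0032), np.float64(0.0118)], [np.float64(-0.004), np.float64(0.0178)]]
85 [[np.float64(-0.0003), np.float64(0.0061)], [np.float64(0.0), np.float64(0.0122)], [np.float64(0.0008), np.float64(0.0183)]]
100 [[np.float64(0.0013), np.float64(0.006)], [np.float64(0.0032), np.float64(0.0118)], [np.float64(0.0055), np.float64(0.0174)]]
115 [[np.float64(0.0028), np.float64(0.0054)], [
[... 1518 characters left out ...]
np.float64(-0.0174)]]
295 [[np.float64(-0.0028), np.float64(-0.0054)], [np.float64(-0.0061), np.float64(-0.0106)], [np.float64(-0.0098), np.float64(-0.0154)]]
310 [[np.float64(-0.0041), np.float64(-0.0045)], [np.float64(-0.0086), np.float64(-0.0086)], [np.float64(-0.0135), np.float64(-0.0123)]]
325 [[np.float64(-0.0052), np.float64(-0.0033)], [np.float64(-0.0106), np.float64(-0.0061)], [np.float64(-0.0162), np.float64(-0.0084)]]
340 [[np.float64(-0.0058), np.float64(-0.0018)], [np.float64(-0.0118), np.float64(-0.0032)], [np.float64(-0.0178), np.float64(-0.004)]]
355 [[np.float64(-0.0061), np.float64(-0.0003)], [np.float64(-0.0122), np.float64(0.0)], [np.float64(-0.0183), np.float64(0.0008)]]
```

```bash
{ 
python3 -m pendant '[[[0,-0.0061,-0.0003],[0,0,0],0.01],[[0,-0.0122,0],[0,0,0],0.01],[[0,-0.0183,0.0008],[0,0,0],0.01]]'
python3 -m pendant '[[[0,-0.006,0.0013],[0,0,0],0.01],[[0,-0.0118,0.0032],[0,0,0],0.01],[[0,-0.0174,0.0055],[0,0,0],0.01]]'
python3 -m pendant '[[[0,-0.0054,0.0028],[0,0,0],0.01],[[0,-0.0106,0.0061],[0,0,0],0.01],[[0,-0.0154,0.0098],[0,0,0],0.01]]'
} | tee -a log.txt
```

```text
time: 3.7
tool_pos: [493.6, 16.8, 382.5]
tcp_rot: [-3.141, 0.001, -2.896]
contact_force: [-0.1, 0.9, 2.5]
grip_width: 23.2
time: 3.95
tool_pos: [498.0, -0.5, 377.0]
tcp_rot: [-3.141, 0.001, -2.897]
contact_force: [0.6, -0.9, 4.4]
grip_width: 23.2
time: 4.2
tool_pos: [501.8, -15.5, 367.1]
tcp_rot: [-3.14, 0.002, -2.897]
contact_force: [1.7, -1.9, 4.7]
grip_width: 23.2
```

```bash
{ 
python3 -m pendant '[[[0,-0.0048,0.0038],[0,0,0],0.01],[[0,-0.0091,0.0081],[0,0,0],0.01],[[0,-0.013,0.0128],[0,0,0],0.01]]'
python3 -m pendant '[[[0,-0.0033,0.0052],[0,0,0],0.01],[[0,-0.0061,0.0106],[0,0,0],0.01],[[0,-0.0084,0.0162],[0,0,0],0.01]]'
python3 -m pendant '[[[0,-0.0018,0.0058],[0,0,0],0.01],[[0,-0.0032,0.0118],[0,0,0],0.01],[[0,-0.004,0.0178],[0,0,0],0.01]]'
} | tee -a log.txt
cat > an.py <<'E'
import re,numpy as np
from scipy.optimize import least_squares as ls
s=open("log.txt").read()
g=lambda k:np.array([[float(x) for x in m.split(",")] for m in re.findall(k+r": \[(.*?)\]",s)])
p,F=g("tool_pos"),g("contact_force");w=np.array([-.2425,.9702])
Y=np.c_[(p[:,:2]-[488.9,35.1])@w,p[:,2]-383];F2=np.c_[F[:,:2]@w,F[:,2]]
A=np.vstack([[0,0],Y])
c=ls(lambda c:np.hypot(*(A-c).T)-70,[-6,-69]).x
d=Y-c;r=np.hypot(*d.T);q=np.unwrap(np.arctan2(-d[:,0],d[:,1]))
n=d/r[:,None];t=np.c_[-n[:,1],n[:,0]]
Fr=(F2*n).sum(1);Ft=(F2*t).sum(1)
if __name__=="__main__":
    print("c",c,"q0",np.degrees(np.arctan2(c[0],-c[1])))
    for i in range(len(q)):print(np.degrees(q[i]).round(1),"dr",(r[i]-70).round(2),"Fr",Fr[i].round(1),"Ft",Ft[i].round(1),"Fx",F[i][0])
E
python3 an.py
```

```text
time: 4.45
tool_pos: [505.0, -27.7, 353.9]
tcp_rot: [-3.141, 0.002, -2.897]
contact_force: [4.2, -0.7, 3.3]
grip_width: 23.3
time: 4.7
tool_pos: [507.1, -35.8, 337.7]
tcp_rot: [-3.14, 0.002, -2.897]
contact_force: [5.6, -2.0, 3.9]
grip_width: 23.1
time: 4.95
tool_pos: [508.1, -39.7, 319.8]
tcp_rot: [-3.14, 0.002, -2.896]
contact_force: [6.2, -3.3, 2.2]
grip_width: 23.2
c [ -7.55205012 -69.60396781] q0 -6.192384474690303
9.3 dr 0.03 Fr 2.3 Ft -1.3 Fx -0.1
24.7 dr -0.02 Fr 4.4 Ft -0.9 Fx 0.6
39.8 dr -0.15 Fr 5.1 Ft -1.3 Fx 1.7
54.7 dr 0.15 Fr 3.3 Ft -1.7 Fx 4.2
69.7 dr 0.0 Fr 4.4 Ft -2.5 Fx 5.6
84.7 dr -0.03 Fr 4.9 Ft -1.8 Fx 6.2
```

```bash
{ 
python3 -m pendant '[[[-0.0003,-0.0006,0.0061],[0,0,0],0.01],[[-0.0006,-0.0007,0.0122],[0,0,0],0.01],[[-0.001,-0.0002,0.0183],[0,0,0],0.01]]'
python3 -m pendant '[[[0,0.0013,0.006],[0,0,0],0.01],[[0,0.0032,0.0118],[0,0,0],0.01],[[0,0.0055,0.0174],[0,0,0],0.01]]'
python3 -m pendant '[[[0,0.0028,0.0054],[0,0,0],0.01],[[0,0.0061,0.0106],[0,0,0],0.01],[[0,0.0098,0.0154],[0,0,0],0.01]]'
python3 -m pendant '[[[0,0.0041,0.0045],[0,0,0],0.01],[[0,0.0086,0.0086],[0,0,0],0.01],[[0,0.0135,0.0123],[0,0,0],0.01]]'
} >> log.txt
python3 an.py; tail -5 log.txt
```

```text
c [ -7.65814094 -69.65668938] q0 -6.2739705033269955
9.2 dr 0.06 Fr 2.3 Ft -1.3 Fx -0.1
24.6 dr -0.01 Fr 4.4 Ft -0.9 Fx 0.6
39.7 dr -0.17 Fr 5.1 Ft -1.3 Fx 1.7
54.7 dr 0.1 Fr 3.3 Ft -1.7 Fx 4.2
69.6 dr -0.08 Fr 4.5 Ft -2.5 Fx 5.6
84.7 dr -0.13 Fr 4.9 Ft -1.8 Fx 6.2
100.0 dr 0.23 Fr 1.3 Ft -2.4 Fx 1.4
115.0 dr 0.06 Fr 2.3 Ft -4.0 Fx 2.0
130.1 dr -0.02 Fr 2.8 Ft -4.9 Fx 1.5
145.1 dr -0.05 Fr 2.0 Ft -4.7 Fx 0.6
time: 5.95
tool_pos: [501.2, -11.0, 256.0]
tcp_rot: [-3.141, -0.001, -2.896]
contact_force: [0.6, -5.0, 1.1]
grip_width: 23.4
```

```bash
{ 
python3 -m pendant '[[[0,0.0052,0.0033],[0,0,0],0.01],[[0,0.0106,0.0061],[0,0,0],0.01],[[0,0.0162,0.0084],[0,0,0],0.01]]'
python3 -m pendant '[[[0,0.0058,0.0018],[0,0,0],0.01],[[0,0.0118,0.0032],[0,0,0],0.01],[[0,0.0178,0.004],[0,0,0],0.01]]'
python3 -m pendant '[[[0,0.0061,0.0003],[0,0,0],0.01],[[0,0.0122,0],[0,0,0],0.01],[[0,0.0183,-0.0008],[0,0,0],0.01]]'
python3 -m pendant '[[[0,0.006,-0.0013],[0,0,0],0.01],[[0,0.0118,-0.0032],[0,0,0],0.01],[[0,0.0174,-0.0055],[0,0,0],0.01]]'
} >> log.txt
python3 an.py|tail -4; tail -5 log.txt
```

```text
160.2 dr -0.0 Fr -0.0 Ft -5.3 Fx 1.3
175.2 dr 0.0 Fr -1.3 Ft -5.4 Fx 0.7
190.2 dr -0.03 Fr -2.9 Ft -6.6 Fx 0.9
205.1 dr -0.03 Fr -5.1 Ft -5.9 Fx 2.0
time: 6.95
tool_pos: [483.7, 56.5, 250.0]
tcp_rot: [-3.141, -0.003, -2.896]
contact_force: [2.0, -7.2, 2.1]
grip_width: 23.3
```

```bash
{ 
python3 -m pendant '[[[0,0.0051,-0.0032],[0,0,0],0.01],[[0,0.01,-0.0069],[0,0,0],0.01],[[0,0.0145,-0.0111],[0,0,0],0.01]]'
python3 -m pendant '[[[0,0.0045,-0.0041],[0,0,0],0.01],[[0,0.0086,-0.0086],[0,0,0],0.01],[[0,0.0123,-0.0135],[0,0,0],0.01]]'
python3 -m pendant '[[[0,0.0031,-0.0052],[0,0,0],0.01],[[0,0.0057,-0.0106],[0,0,0],0.01],[[0,0.0076,-0.0162],[0,0,0],0.01]]'
python3 -m pendant '[[[0,0.0018,-0.0058],[0,0,0],0.01],[[0,0.0032,-0.0118],[0,0,0],0.01],[[0,0.004,-0.0178],[0,0,0],0.01]]'
} >> log.txt
python3 an.py|tail -4; tail -5 log.txt
```

```text
220.5 dr -0.44 Fr 6.8 Ft -6.1 Fx 1.6
236.1 dr -0.43 Fr 6.5 Ft -5.8 Fx -2.0
251.3 dr -0.75 Fr 9.8 Ft -5.7 Fx -5.8
266.7 dr -0.47 Fr 6.1 Ft -5.5 Fx -6.0
time: 7.95
tool_pos: [473.9, 94.7, 309.4]
tcp_rot: [3.139, -0.004, -2.896]
contact_force: [-6.0, 4.4, -5.8]
grip_width: 23.2
```

```bash
{ 
python3 -m pendant '[[[0.0003,0.0006,-0.0061],[0,0,0],0.01],[[0.0006,0.0006,-0.0122],[0,0,0],0.01],[[0.0008,-0.0002,-0.0183],[0,0,0],0.01]]'
python3 -m pendant '[[[0,-0.0013,-0.006],[0,0,0],0.01],[[0,-0.0032,-0.0118],[0,0,0],0.01],[[0,-0.0055,-0.0174],[0,0,0],0.01]]'
python3 -m pendant '[[[0,-0.0028,-0.0054],[0,0,0],0.01],[[0,-0.0061,-0.0106],[0,0,0],0.01],[[0,-0.0098,-0.0154],[0,0,0],0.01]]'
python3 -m pendant '[[[0,-0.0041,-0.0045],[0,0,0],0.01],[[0,-0.0086,-0.0086],[0,0,0],0.01],[[0,-0.0135,-0.0123],[0,0,0],0.01]]'
} >> log.txt
python3 an.py|tail -4; tail -5 log.txt
```

```text
282.1 dr -0.15 Fr 1.4 Ft -4.0 Fx -5.3
297.3 dr 0.08 Fr -2.0 Ft -3.0 Fx -4.2
312.4 dr 0.33 Fr -6.3 Ft -2.9 Fx -3.5
327.3 dr 0.43 Fr -10.8 Ft -2.0 Fx -2.1
time: 8.95
tool_pos: [481.5, 64.3, 372.8]
tcp_rot: [-3.14, -0.001, -2.897]
contact_force: [-2.1, -4.8, -10.2]
grip_width: 23.3
```

```bash
{ 
python3 -m pendant '[[[0,-0.0054,-0.003],[0,0,0],0.01],[[0,-0.011,-0.0054],[0,0,0],0.01],[[0,-0.0167,-0.0075],[0,0,0],0.01]]'
python3 -m pendant '[[[0,-0.0058,-0.0018],[0,0,0],0.01],[[0,-0.0118,-0.0032],[0,0,0],0.01],[[0,-0.0178,-0.004],[0,0,0],0.01]]'
} >> log.txt
python3 an.py|tail -2; tail -5 log.txt
python3 - <<'E'
from an import *
for sel in (np.ones(len(q),bool),np.abs(Fr)<6,np.arange(len(q))%2==0,np.arange(len(q))%2==1):
    M=np.c_[np.ones(len(q)),np.sin(q),np.cos(q)][sel]
    x=np.linalg.lstsq(M,-Ft[sel],rcond=None)[0];res=(-Ft[sel]-M@x)
    # resist = a - B sin(q+phi)= a - B cos(phi) sin q - B sin(phi) cos q
    phi=np.arctan2(-x[2],-x[1]);print(x,np.hypot(*x[1:]),"rms",res.std(),"phi deg",np.degrees(phi),"target q",180-np.degrees(phi))
E
```

```text
341.9 dr 0.13 Fr -8.5 Ft -0.9 Fx -3.3
356.6 dr 0.28 Fr -13.5 Ft -0.2 Fx -0.7
time: 9.45
tool_pos: [490.0, 31.6, 383.7]
tcp_rot: [3.141, -0.001, -2.896]
contact_force: [-0.7, -0.8, -13.5]
grip_width: 23.1
[ 3.54305661 -1.02196745 -2.48064506] 2.6829121092632096 rms 0.44935527479193876 phi deg 67.60949044960311 target q 112.39050955039689
[ 3.53151593 -0.88745434 -2.30645637] 2.4712984824948054 rms 0.38961037839808077 phi deg 68.95479105582965 target q 111.04520894417035
[ 3.65975945 -0.96561048 -2.49097805] 2.671586650290877 rms 0.42485507687591506 phi deg 68.81152167017437 target q 111.18847832982563
[ 3.42646095 -1.07782157 -2.47001075] 2.6949308824588694 rms 0.43919094399043157 phi deg 66.42531915484068 target q 113.57468084515932
```

Run:
```python
from an import *
def f(x):
    d=Y-x[:2];return np.hypot(*d.T)+x[2]*Fr-70
s_=ls(f,[c[0],c[1],0.03]);print(s_.x,f(s_.x).std())
C=s_.x[:2]
cur=np.array([-3.3,1.1]);a0=np.degrees(np.arctan2(-(cur-C)[0],(cur-C)[1]))%360;print("cur q",a0)
P=lambda d:C+70*np.array([-np.sin(np.radians(d)),np.cos(np.radians(d))])
a=a0;prev=cur
while a>110:
    print(round(a),[list((np.array([1,-1])*(P(a-k)-prev)/1000).round(4).tolist()) for k in(5,10,15)]);prev=P(a-15);a-=15
```

```text
[-7.95721471e+00 -6.95785608e+01  5.38554898e-02] 0.0969318239315826
cur q 356.23006532527035
356 [[0.006, 0.0015], [0.012, 0.0027], [0.0179, 0.0044]]
341 [[0.0057, 0.0022], [0.0112, 0.0049], [0.0164, 0.0081]]
326 [[0.0049, 0.0036], [0.0095, 0.0076], [0.0137, 0.0121]]
311 [[0.0038, 0.0048], [0.0072, 0.0098], [0.0101, 0.0152]]
296 [[0.0025, 0.0056], [0.0044, 0.0114], [0.0059, 0.0173]]
281 [[0.0009, 0.006], [0.0013, 0.0121], [0.0012, 0.0182]]
266 [[-0.0007, 0.0061], [-0.0019, 0.0121], [-0.0036, 0.0179]]
251 [[-0.0022, 0.0057], [-0.0049, 0.0112], [-0.0081, 0.0164]]
236 [[-0.0036, 0.0049], [-0.0076, 0.0095], [-0.0121, 0.0137]]
221 [[-0.0048, 0.0038], [-0.0098, 0.0072], [-0.0152, 0.0101]]
206 [[-0.0056, 0.0025], [-0.0114, 0.0044], [-0.0173, 0.0059]]
191 [[-0.006, 0.0009], [-0.0121, 0.0013], [-0.0182, 0.0012]]
176 [[-0.0061, -0.0007], [-0.0121, -0.0019], [-0.0179, -0.0036]]
161 [[-0.0057, -0.0022], [-0.0112, -0.0049], [-0.0164, -0.0081]]
146 [[-0.0049, -0.0036], [-0.0095, -0.0076], [-0.0137, -0.0121]]
131 [[-0.0038, -0.0048], [-0.0072, -0.0098], [-0.0101, -0.0152]]
116 [[-0.0025, -0.0056], [-0.0044, -0.0114], [-0.0059, -0.0173]]
```

```bash
{ 
python3 -m pendant '[[[0,0.006,0.0015],[0,0,0],0.01],[[0,0.012,0.0027],[0,0,0],0.01],[[0,0.0179,0.0044],[0,0,0],0.01]]'
python3 -m pendant '[[[0,0.0057,0.0022],[0,0,0],0.01],[[0,0.0112,0.0049],[0,0,0],0.01],[[0,0.0164,0.0081],[0,0,0],0.01]]'
python3 -m pendant '[[[0,0.0049,0.0036],[0,0,0],0.01],[[0,0.0095,0.0076],[0,0,0],0.01],[[0,0.0137,0.0121],[0,0,0],0.01]]'
python3 -m pendant '[[[0,0.0038,0.0048],[0,0,0],0.01],[[0,0.0072,0.0098],[0,0,0],0.01],[[0,0.0101,0.0152],[0,0,0],0.01]]'
python3 -m pendant '[[[0,0.0025,0.0056],[0,0,0],0.01],[[0,0.0044,0.0114],[0,0,0],0.01],[[0,0.0059,0.0173],[0,0,0],0.01]]'
python3 -m pendant '[[[0,0.0009,0.006],[0,0,0],0.01],[[0,0.0013,0.0121],[0,0,0],0.01],[[0,0.0012,0.0182],[0,0,0],0.01]]'
} >> log.txt
python3 an.py|tail -6; tail -5 log.txt
```

```text
342.3 dr 0.16 Fr -5.7 Ft 6.5 Fx -5.4
327.1 dr 0.17 Fr -3.1 Ft 5.6 Fx -6.8
312.0 dr 0.08 Fr -1.0 Ft 4.4 Fx -9.0
296.9 dr 0.08 Fr -1.2 Ft 3.8 Fx -8.8
281.7 dr 0.03 Fr -1.0 Ft 3.3 Fx -9.8
266.7 dr 0.02 Fr -0.7 Ft 2.6 Fx -8.5
time: 10.95
tool_pos: [473.5, 95.2, 309.5]
tcp_rot: [3.141, -0.001, -2.896]
contact_force: [-8.5, -2.7, 2.6]
grip_width: 23.1
```

```bash
{ 
python3 -m pendant '[[[0.0003,-0.0007,0.0061],[0,0,0],0.01],[[0.0006,-0.0019,0.0121],[0,0,0],0.01],[[0.0006,-0.0036,0.0179],[0,0,0],0.01]]'
python3 -m pendant '[[[0,-0.0022,0.0057],[0,0,0],0.01],[[0,-0.0049,0.0112],[0,0,0],0.01],[[0,-0.0081,0.0164],[0,0,0],0.01]]'
python3 -m pendant '[[[0,-0.0036,0.0049],[0,0,0],0.01],[[0,-0.0076,0.0095],[0,0,0],0.01],[[0,-0.0121,0.0137],[0,0,0],0.01]]'
python3 -m pendant '[[[0,-0.0048,0.0038],[0,0,0],0.01],[[0,-0.0098,0.0072],[0,0,0],0.01],[[0,-0.0152,0.0101],[0,0,0],0.01]]'
python3 -m pendant '[[[0,-0.0056,0.0025],[0,0,0],0.01],[[0,-0.0114,0.0044],[0,0,0],0.01],[[0,-0.0173,0.0059],[0,0,0],0.01]]'
python3 -m pendant '[[[0,-0.006,0.0009],[0,0,0],0.01],[[0,-0.0121,0.0013],[0,0,0],0.01],[[0,-0.0182,0.0012],[0,0,0],0.01]]'
python3 -m pendant '[[[0,-0.0061,-0.0007],[0,0,0],0.01],[[0,-0.0121,-0.0019],[0,0,0],0.01],[[0,-0.0179,-0.0036],[0,0,0],0.01]]'
python3 -m pendant '[[[0,-0.0057,-0.0022],[0,0,0],0.01],[[0,-0.0112,-0.0049],[0,0,0],0.01],[[0,-0.0164,-0.0081],[0,0,0],0.01]]'
} >> log.txt
python3 an.py|tail -8; tail -5 log.txt
```

```text
251.7 dr -0.07 Fr 0.2 Ft 2.2 Fx -8.1
236.5 dr -0.07 Fr 1.5 Ft 1.2 Fx -7.1
221.4 dr -0.12 Fr 3.0 Ft 1.9 Fx -6.3
206.3 dr -0.18 Fr 4.3 Ft 0.9 Fx -5.1
190.9 dr -0.03 Fr 3.7 Ft 0.9 Fx -3.2
175.5 dr 0.02 Fr 4.1 Ft 1.2 Fx -2.1
160.4 dr -0.04 Fr 3.6 Ft 1.8 Fx 0.2
145.4 dr 0.0 Fr 1.3 Ft 1.6 Fx 2.3
time: 12.95
tool_pos: [500.6, -11.1, 256.0]
tcp_rot: [-3.141, 0.002, -2.897]
contact_force: [2.3, 1.2, -2.0]
grip_width: 23.4
```

```bash
{ 
python3 -m pendant '[[[0,-0.0049,-0.0036],[0,0,0],0.01],[[0,-0.0095,-0.0076],[0,0,0],0.01],[[0,-0.0137,-0.0121],[0,0,0],0.01]]'
python3 -m pendant '[[[0,-0.0038,-0.0048],[0,0,0],0.01],[[0,-0.0072,-0.0098],[0,0,0],0.01],[[0,-0.0101,-0.0152],[0,0,0],0.01]]'
} >> log.txt
cat > fit.py <<'E'
from an import *
s_=ls(lambda x:np.hypot(*(Y-x[:2]).T)+x[2]*Fr-70,[c[0],c[1],0.05]);C=s_.x[:2]
d=Y-C;q=np.unwrap(np.arctan2(-d[:,0],d[:,1]));n=d/np.hypot(*d.T)[:,None];t=np.c_[-n[:,1],n[:,0]];Fr=(F2*n).sum(1);Ft=(F2*t).sum(1)
sg=np.sign(np.diff(q,prepend=q[0]-.1))
def fit(sel,extra=True):
    M=np.c_[-sg,np.sin(q),np.cos(q),Fr][:,:4 if extra else 3][sel]
    x=np.linalg.lstsq(M,Ft[sel],rcond=None)[0];return x.round(2),"amp",np.hypot(x[1],x[2]).round(2),"rms",(Ft[sel]-M@x).std().round(2),"target",(180-np.degrees(np.arctan2(x[2],x[1]))).round(1)
print(C,"now q",np.degrees(q[-1])%360)
for sel in(sg!=0,sg>0,sg<0):
    for e in(0,1):print(*fit(sel,e))
E
python3 fit.py;tail -5 log.txt
```

```text
[ -7.92183895 -69.54274679] now q 115.37227760951406
[3.6  0.93 2.55] amp 2.71 rms 0.47 target 110.1
[ 3.58  0.96  2.43 -0.04] amp 2.61 rms 0.43 target 111.5
[3.54 1.03 2.48] amp 2.69 rms 0.45 target 112.5
[ 3.52  1.08  2.38 -0.04] amp 2.61 rms 0.38 target 114.5
[3.69 0.88 2.69] amp 2.82 rms 0.46 target 108.1
[ 3.68  0.86  2.62 -0.02] amp 2.76 rms 0.46 target 108.2
time: 13.45
tool_pos: [506.4, -33.8, 283.5]
tcp_rot: [-3.141, 0.003, -2.897]
contact_force: [5.8, 3.2, -3.8]
grip_width: 22.9
```

Both directions agree: the heavy side hangs down at a crank angle of about 111°, with amplitude 2.6 N and brake 3.6 N as stated. I make the final 4° step and hold.

```bash
python3 -m pendant '[[[0,-0.0011,-0.0025],[0,0,0],0.01],[[0,-0.0021,-0.005],[0,0,0],0.01],[[0,-0.0021,-0.005],[0,0,0],0.01],[[0,-0.0021,-0.005],[0,0,0],0.01],[[0,-0.0021,-0.005],[0,0,0],0.01],[[0,-0.0021,-0.005],[0,0,0],0.01],[[0,-0.0021,-0.005],[0,0,0],0.01],[[0,-0.0021,-0.005],[0,0,0],0.01]]' | tee -a log.txt; python3 fit.py|head -1
python3 - <<'E'
from h import *
s,t=capture("side"),capture("top")
print(get_obs()["dq"].round(4))
cv2.imwrite("pics/end.png",np.hstack([cv2.resize(s["color"],(400,300)),cv2.resize(t["color"],(400,300))])[:,:,::-1])
E
```

```text
time: 14.12
tool_pos: [506.9, -35.8, 288.7]
tcp_rot: [-3.14, 0.003, -2.896]
contact_force: [5.2, 0.8, 3.5]
grip_width: 23.1
[ -7.90926355 -69.53684965] now q 110.78441245675587
[-0.0009 -0.0013  0.0004  0.0001  0.0009 -0.0003]
```

View pics/end.png

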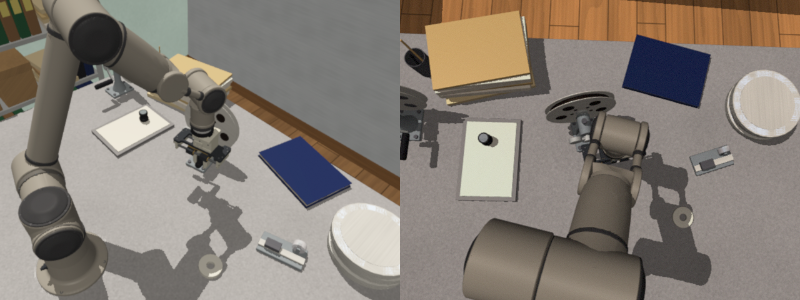

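The picture shows the gripper on the handle at about (200,158) in the side half. The loupe (143,115), core (209,266) and splicer (283,250) are where they were, and the arm is still.

```bash
python3 -c "
from plant import close_job;print(close_job())"
```

```text
the job is handed in; nothing more can be done
None
```

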